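Mix a sample tube on the touch-operated vortex mixer

TASK

Switch the vortex mixer on by pressing the start button on its low side deck fully down and letting it come back up. Then take the tall capped tube out of the rack, stand it upright in the mixer's rubber cup and push the spring cup about halfway down with it, not onto its stop; finish holding it there, the tube still in the gripper and the cup still pressed. Leave the two short tubes, the jar and the dish where they are.

Things in the scene. Friction and masses are not known exactly. Their poses are not given: they have to be found in the camera images.
- mixer: Vortex mixer, fixed to the bench, 125 mm (x) by 160 mm (y). Origin: centre of the underside; z up. The tall grey block, 125 by 100 mm, is centred 30 mm along its -y, top at 93 mm; the rubber cup stands on its middle. The low side deck is centred about 50 mm along its +y, top at 50 mm; the start button stands on it, 80 mm from the cup.
- start_top (a point): Centre of the top face of the round start button (24 mm across, grey, in a black housing; with the button up it is 72 mm above the bench) on the mixer's side deck. Pressed straight down; point moves with the button.
- start (a joint): Start button travel in m: 0 up, 0.006 fully down; a spring brings it back up. Fully down takes about 5 N; press with about 6 to 7 N. Counts as fully down above 0.005.
- cup_seat (a point): Centre of the inner floor of the mixer's round rubber cup, the spring-loaded touch switch on the tall block. With the cup up it lies 115 mm above the bench and moves down with the cup. Cup: mouth 46 mm across inside, 54 mm outside, floor about 30 mm across, 16 mm deep with sloping walls, so the rim is 16 mm above this point.
- cup (a joint): Cup travel in m, straight down: 0 up, 0.012 on its stop, 0.006 halfway. Spring 800 N/m with a preload: it starts to sink at about 2.5 N, halfway takes about 7 N, the stop about 12 N. It springs back when released.
- rack: Steel tube rack, fixed, 70 mm (x) by 200 mm (y), 60 mm high, origin at the centre of the underside, z up. Base plate 6 mm thick; top plate (z 55 to 60 mm) with three 33 mm holes in a row at y = -65, 0 and +65 mm; one tube stands in each, in any order.
- tube: The tall tube: 115 mm high, white body 29 mm across, conical foot with a 12 mm flat tip, blue screw cap 34 mm across and 22 mm high. About 50 g. Origin: centre of the foot tip; z runs along the tube to the cap. Stands on the rack's base plate, cap top 121 mm above the bench; the fingers best close across the row of tubes (along the rack's x).
- tube_cap (a point): Centre of the tall tube's cap, 104 mm above its foot: the place to grip.
- short_a: Short tube, same form and caps but 85 mm high, in another rack hole; origin at its foot. Leave alone.
- short_b: Second short tube, 85 mm high, in the third hole; origin at its foot. Leave alone.
- jar: Amber glass jar, 60 mm across, 100 mm high, standing beyond the work; origin at the centre of its underside. Leave alone.
- dish: Flat clear dish, 90 mm across, 17 mm high, lying between robot and work; origin at the centre of its underside. Leave alone.
Not all that is in view belongs to the job. What is shaped like the tube but orange or yellow is not meant.

How it is judged (in metres and radians):
On the way, in this order (a step that is already met when the one before it is completed fails the run):
1. the start button is pressed fully down while the tall tube is still in the rack (value of joint start above 0.005 m and z of tube in the frame of rack below 0.02 m), for 0.05 s.
2. the start button has come back up (value of joint start below 0.001 m), for 0.1 s.
3. the tall tube is lifted clear of the rack in the gripper (z of tube in the frame of rack above 0.065 m and contact force between the fingers and tube above 2 N), for 0.1 s.
At the end, for the whole second after the job is handed in: The tall tube, still gripped and still, stands in the cup (foot within 12 mm of its centre, upright within 10 degrees) and keeps it 3 to 9.5 mm of 12 mm down; the robot touches no part of the mixer; the button is up; short tubes, jar and dish are within 20 mm of their places, upright (value of joint cup between 0.003 and 0.0095 m and horizontal distance between tube and cup_seat below 0.012 m and distance between tube and cup_seat below 0.015 m and angle between tube's own z axis and vertical below 0.17 rad and contact force between the fingers and tube above 2 N and contact force between tube and mixer above 1.5 N and contact force between each of the arm, the fingers and mixer below 0.5 N and value of joint start below 0.001 m and linear speed of tube below 0.03 m/s and not (distance of short_a from where it was at the start of the episode above 0.02 m) and not (distance of short_b from where it was at the start of the episode above 0.02 m) and not (distance of jar from where it was at the start of the episode above 0.02 m) and not (distance of dish from where it was at the start of the episode above 0.02 m) and not (angle between short_a's own z axis and vertical above 0.35 rad) and not (angle between short_b's own z axis and vertical above 0.35 rad) and not (angle between jar's own z axis and vertical above 0.35 rad)); the arm keeps its last pose, push and grip.
It fails at once if a short tube, the jar or the dish is shifted by more than 20 mm or tipped (distance of any of short_a, short_b, jar, dish from where it was at the start of the episode above 0.02 m or angle between any of short_a, short_b, jar's own z axis and vertical above 0.35 rad).
It also fails if it takes over 54 s, if anything falls off the work surface, if the arm or the gripper's body presses on something with over 40 N, if the wrist force passes 120 N, or if a joint passes its speed limit or range.

ROBOT

A 6-joint arm with a two-finger parallel gripper is mounted at the origin on the work surface. World frame = base frame: x ahead of the robot, y to its left, z up, the work surface at z = 0. Lengths are in m, angles in degrees, forces in N, time in s.
With the tool pointing down it reaches from about 0.375 to 0.9 m from the base axis. Payload 3.1 kg.
Tool frame: the origin (TCP) lies at the very end of the fingers, on their centre line; the grasp point (between the pads) lies 19 mm behind it (grip_point_offset is the distance from the TCP to the grasp point, in m); y points along the fingers, x is the direction in which the jaws open and shut, and the axes are right-handed (so a half turn about y gives the same grasp; the last joint's range is limited). The gripper opens to 87 mm and grips with 3 to 60 N. Pads are 19 mm wide; open, the fingers measure 117 mm over their backs; the gripper's body (75 mm by 190 mm) begins 51 mm behind the grasp point.
Start: joints at [66.95, 30.224, 82.088, -0, 67.689, -10.227], TCP at [0.139, 0.609, 0.223] pointing down, gripper open.
Joint ranges: [-176.69, 176.69], [-43.24, 126.21], [12.49, 139.97], [-82, 262], [0, 151.66], [-163.58, 163.58]. Speed limits (degrees/s): [159.86, 159.86, 180, 180, 180, 180].

INTERFACE

Orientations are given as a 3x3 rotation matrix whose columns are the frame's x, y, z axes.
In Python, from rig import * gives the robot as it stands.
- The arm moves only by the tool send_rows, never from a script. Its argument "moves" is text: rows parted by semicolons, each of 5 numbers parted by spaces: the finger opening in mm, from 0 to 87, then the shift along the tool's x, y, z in mm, then the turn about the tool's y in degrees. In form: fingers dx dy dz yaw; .... A call has 1 to 20 rows; each row shifts and turns the commanded pose from where the row before left it, along the tool's axes as they then stand; what a row does not reach is not made up. A row lasts 1/12 s, in which the tool goes at most 41.7 mm and 7.16 degrees, less where a joint would pass 70% of its speed; a pose out of reach is approached as far as the arm can. A call is refused whole if a number of a shift passes 41.7 or a number of a turn 7.16, either way. A call with a gripper value outside its range is refused whole. The fingers move at their own pace and stop on an object; the grip force is fixed at half the most. Time passes only in rows, so rows that do not move let the fingers close. It gives the time, the measured TCP pose, the force and the opening at its end, in the units of the state.
- read_state(): the state, without advancing time (a new reading comes with each control period).
- capture(name): name is "scene" or "top" or "wrist"; returns a dict with "image" (400x640x3 uint8, blue, green, red), "z_map" (400x640 float32, m along the optical axis (not along the pixel's ray), 0 where there is no reading), "mtx" (3x3 intrinsics, pixels), "origin" and "rotation" of the camera in the world; the wrist camera has in their place "tool_from_camera" (4x4, takes a point from camera to tool coordinates, whose origin is the TCP and whose axes are the tool frame's). Camera axes: x right, y up, looking along -z (the intrinsics and any distortion apply to the point x, -y, -z); pixel columns grow to the right and rows downward; lengths in m; the calibration is good to about 2 mm. A picture is of the moment at which its call begins: read the wrist's pose just before it.
- hand_in(): hands the job in, once; it reports no verdict.
Trained networks look in a picture, given as the dict that the camera call returned (one of the last four; its "shot" number tells which), for a name from the list of things; names that differ only in an ending like _2 or _b are one class to them, and where a whole thing is asked for, a point or a joint stands for the part that bears it (a point fixed in the world has none). Each returns a list of dicts, best first, with "p" (0 to 1); they miss things now and then, are a little off and sometimes report something else, mostly with a low value. They report only what shows in the picture. A call takes as long as a camera call. They do not tell look-alikes from the thing itself.
- search_frame(picture, name): "bbox" ([left, top, right, bottom] in pixels, round what is visible of it).
- masks_of(picture, name): "region" (400x640 bool, what is visible of it) and "bbox" ([left, top, right, bottom] in pixels, round what is visible of it).
- mark_of(picture, name): "pixel" ([row, column] in pixels: a listed point, or the origin of a listed thing).
The state is a dict: "time_s": time; "joint_positions": joint angles; "qvel": joint speeds; "tau": joint torques, N m; "position": TCP position; "tcp_rot": TCP orientation; "force": force on the tool from outside, world axes, zero at the start; "moment": the same for the moment, N m; "opening": opening from 0.0 (shut) to 1.0 (fully open).
Only numpy, scipy, OpenCV 4.12 (cv2) and the standard library are available. Lean on these libraries where they do the work, as an engineer would, in place of code of your own. Each camera call takes 0.05 s, during which the arm holds its last target. There are 200 camera calls.

## Working session

There is one attempt and no reset: what is moved stays moved. The work goes in short steps, Python scripts to look and compute and a tool call to move; the robot and the scene stay as the last step left them, time stands still between calls to the robot, and variables do not carry over. Pictures are saved under pics/ and viewed, about 8 in all and at most 12, crops included, and the job is handed in when it is done.

Besides the shell and the picture viewer there is one more tool, called after "Emit:" by a JSON object that holds its "method" and its "body". send_rows: Moves the arm, as the interface text tells. Its arguments: {"type":"object","properties":{"moves":{"type":"string"}},"required":["moves"]}

```bash
ls; mkdir -p pics; cat > h.py <<'E'
from rig import *
import numpy as np, cv2
def world(c,r,col,s=None,z=None,plane=None):
    K=c["mtx"]; d=np.array([(col-K[0,2])/K[0,0],-(r-K[1,2])/K[1,1],-1.0])
    if "origin" in c: R=np.array(c["rotation"]);o=np.array(c["origin"])
    else:
        T=np.array(c["tool_from_camera"]);Rt=np.array(s["tcp_rot"]);o=Rt@T[:3,3]+np.array(s["position"]);R=Rt@T[:3,:3]
    if plane is not None:
        w=R@d; return o+w*(plane-o[2])/w[2]
    if z is None: z=c["z_map"][int(round(r)),int(round(col))]
    return o+R@(d*z)
E
python3 - <<'E'
from h import *
s=read_state();print({k:np.round(v,3).tolist() for k,v in s.items()})
ims=[]
for n in("top","scene"):
    c=capture(n);ims.append(c["image"]);cv2.imwrite(f"pics/{n}0.png",c["image"]);print(n,np.round(c.get("origin"),3))
    for t in("start_top","cup_seat","tube","tube_cap","short_a","jar","dish","rack","mixer"):
        for m in mark_of(c,t)[:4]:
            r,q=m["pixel"]
            if 0<=r<400 and 0<=q<640: print(t,round(m["p"],2),np.round([r,q]),np.round(world(c,min(r,399),min(q,639)),3))
E
```

```text
pics
{'time_s': 0.0, 'joint_positions': [66.95, 30.278, 82.156, 0.0, 67.688, -10.224], 'qvel': [0.028, -0.043, -0.087, -0.014, 0.068, -0.037], 'tau': [-0.0, -44.004, -17.659, 0.063, 0.058, -0.0], 'position': [0.138, 0.609, 0.222], 'tcp_rot': [[0.222, -0.001, -0.975], [0.975, -0.002, 0.222], [-0.002, -1.0, 0.0]], 'force': [-0.566, -0.071, 0.67], 'moment': [0.009, -0.001, -0.015], 'opening': 1.002}
top [0.425 0.028 1.094]
start_top 0.44 [204. 401.] [ 0.571 -0.16   0.072]
cup_seat 0.72 [192. 437.] [ 0.59  -0.232  0.107]
cup_seat 0.17 [130. 320.] [0.741 0.016 0.077]
tube 0.7 [216. 273.] [0.543 0.119 0.122]
tube 0.66 [256. 269.] [0.459 0.127 0.117]
tube 0.52 [178. 266.] [0.64  0.14  0.044]
tube 0.48 [225. 311.] [0.523 0.039 0.116]
tube_cap 0.75 [213. 271.] [0.549 0.122 0.121]
tube_cap 0.75 [253. 264.] [0.466 0.138 0.116]
tube_cap 0.69 [221. 315.] [0.531 0.03  0.116]
tube_cap 0.6 [167. 259.] [0.649 0.148 0.116]
short_a 0.77 [216. 249.] [0.551 0.177 0.059]
short_a 0.5 [216. 219.] [0.552 0.246 0.05 ]
jar 0.87 [128. 320.] [0.739 0.015 0.095]
dish 0.86 [284. 323.] [0.398 0.016 0.013]
rack 0.69
[... 167 characters left out ...]
 [129. 245.] [ 0.598 -0.248  0.107]
tube 0.97 [256. 353.] [0.573 0.152 0.058]
tube 0.79 [289. 317.] [0.663 0.157 0.021]
tube 0.67 [224. 336.] [ 0.532  0.039 -0.003]
tube 0.62 [242. 386.] [ 0.47   0.142 -0.001]
tube_cap 0.85 [262. 322.] [0.648 0.152 0.114]
tube_cap 0.83 [233. 358.] [0.559 0.143 0.119]
tube_cap 0.57 [192. 338.] [0.531 0.039 0.115]
tube_cap 0.56 [214. 394.] [0.471 0.146 0.116]
short_a 0.64 [304. 388.] [0.581 0.27  0.06 ]
short_a 0.56 [280. 369.] [0.579 0.212 0.059]
jar 0.73 [268. 240.] [0.771 0.039 0.041]
dish 0.66 [194. 377.] [0.411 0.036 0.017]
rack 0.62 [284. 370.] [0.582 0.219 0.06 ]
mixer 0.96 [170. 265.] [ 0.602 -0.156  0.048]
mixer 0.36 [129. 246.] [ 0.595 -0.245  0.108]
```

```bash
python3 - <<'E'
import cv2,numpy as np
a=cv2.imread("pics/top0.png")[90:310,190:490];b=cv2.imread("pics/scene0.png")[90:330,190:490]
cv2.imwrite("pics/v1.png",np.hstack([cv2.resize(a,(400,293)),np.zeros((293,1,3),np.uint8)]) if 0 else cv2.resize(a,(780,572),interpolation=cv2.INTER_CUBIC))
cv2.imwrite("pics/v2.png",cv2.resize(b,(740,592),interpolation=cv2.INTER_CUBIC))
E
```

```text
(no output)
```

View pics/v1.png

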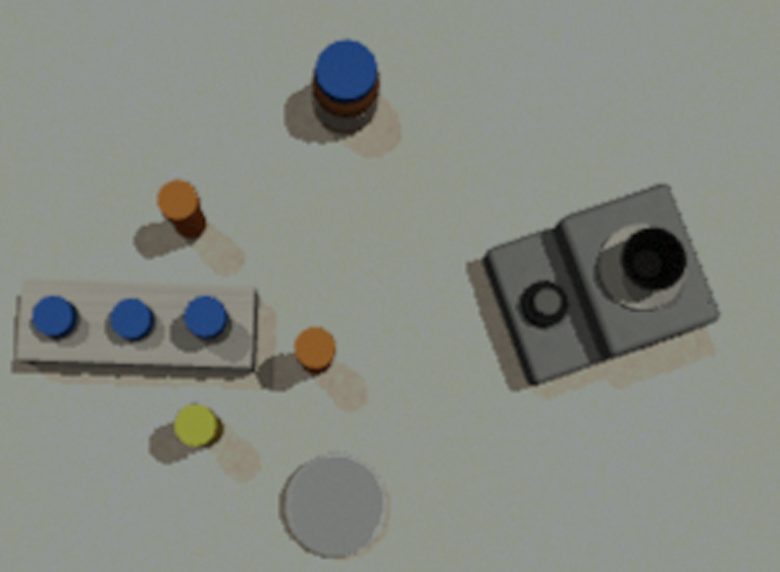

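View pics/v2.png

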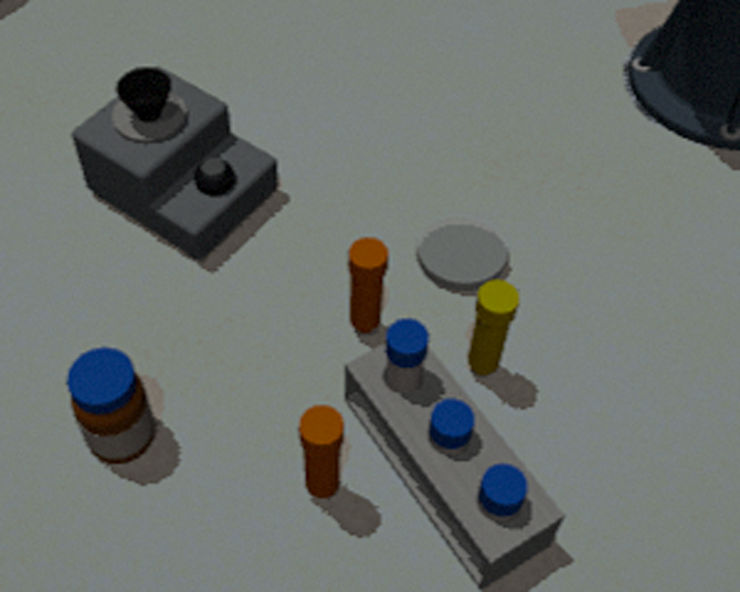

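The tall tube is the blue cap nearest the mixer, top image px (row 212, col 269): it stands above the rack with white body showing. Possible confusions are the short tubes at (212,240) and (212,211), the oranges at (167,258) and (224,311), the yellow at (253,265), and the blue jar lid at (117,323). Next I measure it precisely and check with a close crop.

```bash
python3 - <<'E'
from h import *
P={}
for n in("top","scene"):
    c=capture(n);K=c["mtx"];Z=c["z_map"];rr,cc=np.mgrid[:400,:640]
    d=np.stack([(cc-K[0,2])/K[0,0],-(rr-K[1,2])/K[1,1],-np.ones_like(Z)],-1)*Z[...,None]
    W=d@np.array(c["rotation"]).T+np.array(c["origin"]); hsv=cv2.cvtColor(c["image"],cv2.COLOR_BGR2HSV)
    ok=Z>0
    blue=(hsv[...,0]>100)&(hsv[...,0]<130)&(hsv[...,1]>120)
    def rep(name,m):
        p=W[m&ok]; 
        if len(p)<5: print(n,name,len(p));return
        lo,hi=p.min(0),p.max(0)
        (cx,cy),r=cv2.minEnclosingCircle(p[:,:2].astype(np.float32))
        print(n,name,len(p),"med",np.round(np.median(p,0),4),"mean",p.mean(0).round(4),"circ",round(cx,4),round(cy,4),round(r,4))
    near=lambda x,y,r:np.hypot(W[...,0]-x,W[...,1]-y)<r
    rep("tall",blue&(W[...,2]>.115)&near(.55,.125,.04))
    rep("s1",blue&(W[...,2]>.085)&near(.55,.19,.03))
    rep("s2",blue&(W[...,2]>.085)&near(.55,.255,.03))
    rep("button",near(.571,-.16,.03)&(W[...,2]>.069)&(W[...,2]<.075))
    rep("rim",near(.595,-.24,.05)&(W[...,2]>.125)&(W[...,2]<.137))
    rep("block",near(.595,-.24,.12)&(W[...,2]>.089)&(W[...,2]<.096))
    m=near(.58,-.2,.15)&(W[...,2]>.089)&(W[...,2]<.096)&ok
    print(cv2.minAreaRect(W[m][:,:2].astype(np.float32)))
    m=near(.55,.19,.15)&(W[...,2]>.056)&(W[...,2]<.063)&ok&~blue
    print("rack",cv2.minAreaRect(W[m][:,:2].astype(np.float32)))
    if n=="top": cv2.imwrite("pics/v3.png",cv2.resize(c["image"][150:240,200:300],(600,540)))
E
```

```text
top tall 191 med [0.5511 0.1264 0.121 ] mean [0.5518 0.1272 0.121 ] circ 0.5518 0.1277 0.0165
top s1 182 med [0.5557 0.1918 0.091 ] mean [0.5554 0.1919 0.0911] circ 0.5552 0.1926 0.0166
top s2 182 med [0.5589 0.2566 0.0908] mean [0.5587 0.2566 0.091 ] circ 0.5582 0.2573 0.0169
top button 83 med [ 0.566  -0.1574  0.0717] mean [ 0.5664 -0.1592  0.0719] circ 0.5701 -0.1668 0.0221
top rim 199 med [ 0.5942 -0.24    0.1301] mean [ 0.5926 -0.2362  0.1298] circ 0.5909 -0.2329 0.0268
top block 1340 med [ 0.5803 -0.2253  0.0912] mean [ 0.5874 -0.2297  0.0916] circ 0.5891 -0.2331 0.0748
((0.5903449058532715, -0.2321990728378296), (0.12287894636392593, 0.0969151109457016), 18.914180755615234)
rack ((0.575570821762085, 0.18630480766296387), (0.21059374511241913, 0.17038986086845398), 68.3735122680664)
scene tall 206 med [0.5551 0.1281 0.1203] mean [0.5548 0.1283 0.1201] circ 0.5535 0.1276 0.0168
scene s1 223 med [0.5577 0.1927 0.0902] mean [0.5577 0.1928 0.09  ] circ 0.5577 0.1921 0.0174
scene s2 250 med [0.5611 0.2577 0.0901] mean [0.5609 0.2575 0.09  ] circ 0.5601 0.2573 0.0167
scene button 63 med [ 0.5693 -0.1588  0.0711] mean [ 0.5698 -0.1623  0.0713] circ 0.5737 -0.166 0.023
scene rim 135 med [ 0.5901 -0.2398  0.1291] mean [ 0.5903 -0.2363  0.1288] circ 0.5916 -0.2348 0.0275
scene block 697 med [ 0.6056 -0.2199  0.0912] mean [ 0.5975 -0.2221  0.0918] circ 0.5935 -0.2284 0.073
((0.5934678316116333, -0.23218625783920288), (0.12259963899850845, 0.09528522938489914), 17.098724365234375)
rack ((0.5520309209823608, 0.17802108824253082), (0.19064971804618835, 0.22274763882160187), 30.869211196899414)
```

View pics/v3.png

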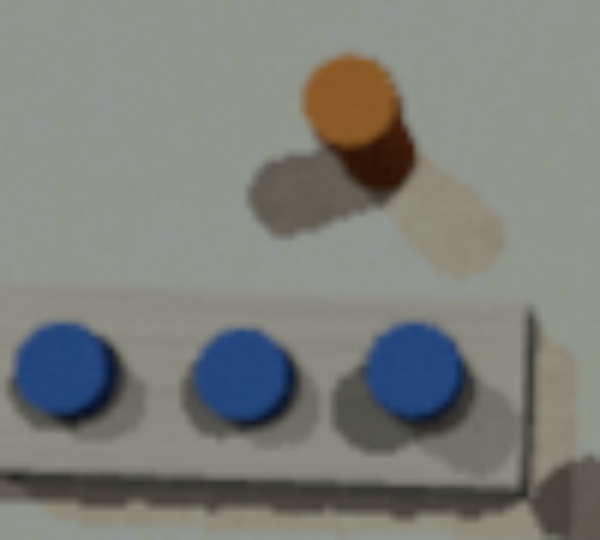

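The close crop confirms the tall tube: rightmost blue cap, top at z = 0.121, at (0.553, 0.1276). The button is at about (0.567, -0.1575) and the cup at about (0.591, -0.234). First I turn the tool and head for the button.

Emit:
{"method": "send_rows", "body": {"moves": "0 0 0 0 7; 0 0 0 0 7; 0 0 0 0 7; 0 0 0 0 7; 0 0 0 0 7; 0 0 0 0 7; 0 0 0 0 7; 0 0 0 0 7; 0 0 0 0 3.2; 0 7.8 0 -39.2 0; 0 7.8 0 -39.2 0; 0 7.8 0 -39.2 0; 0 7.8 0 -39.2 0; 0 7.8 0 -39.2 0; 0 7.8 0 -39.2 0; 0 7.8 0 -39.2 0; 0 7.8 0 -39.2 0; 0 7.8 0 -39.2 0; 0 7.8 0 -39.2 0; 0 7.8 0 -39.2 0"}}

```text
time_s: 2.77
position: [0.3541, 0.2241, 0.2229]
tcp_rot: [[0.951, 0.001, -0.309], [0.309, 0.0, 0.951], [0.001, -1.0, 0.0]]
force: [1.2, 1.4, -0.1]
opening: 0.008
```

Emit:
{"method": "send_rows", "body": {"moves": "0 7.8 0 -39.2 0; 0 7.8 0 -39.2 0; 0 7.8 0 -39.2 0; 0 7.8 0 -39.2 0; 0 7.8 0 -39.2 0; 0 7.8 0 -39.2 0; 0 7.8 0 -39.2 0; 0 7.8 0 -39.2 0; 0 7.8 0 -39.2 0; 0 0 0 0 0; 0 0 0 0 0; 0 0 0 0 0"}}

```text
time_s: 3.77
position: [0.5283, -0.0879, 0.2222]
tcp_rot: [[0.951, -0.001, -0.308], [0.308, 0.001, 0.951], [-0.001, -1.0, 0.001]]
force: [-0.5, 0.7, -0.2]
opening: 0.006
```

```bash
python3 - <<'E'
from h import *
s=read_state();c=capture("wrist");cv2.imwrite("pics/w1.png",c["image"])
for t,pl in(("start_top",.072),("cup_seat",.115)):
    for m in mark_of(c,t)[:2]:
        r,q=m["pixel"];print(t,round(m["p"],2),np.round([r,q]),np.round(world(c,r,q,s),4),np.round(world(c,r,q,s,plane=pl),4))
K=c["mtx"];Z=c["z_map"];rr,cc=np.mgrid[:400,:640]
T=np.array(c["tool_from_camera"]);R=np.array(s["tcp_rot"])
d=np.stack([(cc-K[0,2])/K[0,0],-(rr-K[1,2])/K[1,1],-np.ones_like(Z)],-1)*Z[...,None]
W=(d@T[:3,:3].T+T[:3,3])@R.T+np.array(s["position"])
for nm,lo,hi,x,y,rad in(("button",.0705,.0735,.567,-.1575,.02),("rim",.127,.134,.591,-.234,.04)):
    m=(Z>0)&(W[...,2]>lo)&(W[...,2]<hi)&(np.hypot(W[...,0]-x,W[...,1]-y)<rad);p=W[m]
    if len(p)>5:
        print(nm,len(p),np.median(p,0).round(4),cv2.minEnclosingCircle(p[:,:2].astype(np.float32)))
E
```

```text
start_top 0.4 [249. 338.] [ 0.5324 -0.076   0.2483] [ 0.5691 -0.1596  0.072 ]
button 26 [ 0.5723 -0.1493  0.0719] ((0.5724397301673889, -0.14900827407836914), 0.00513363815844059)
rim 44 [ 0.5768 -0.2156  0.1311] ((0.5761694312095642, -0.21644484996795654), 0.006603098940104246)
```

View pics/w1.png

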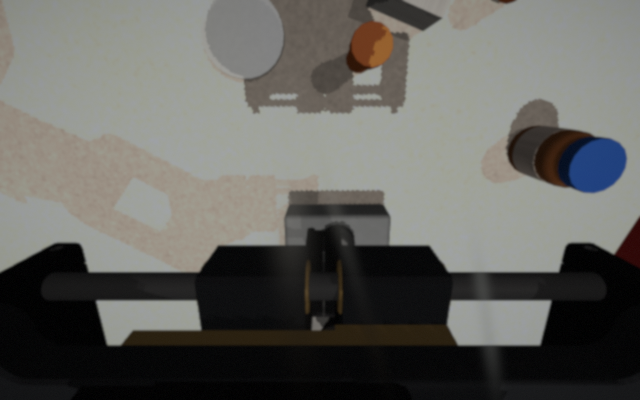

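The view shows mostly the gripper, with the button peeking out at px (row 235, col 340) and the deck centred near column 337, in line with the estimate. I move over it and down to about 10 mm above.

Emit:
{"method": "send_rows", "body": {"moves": "0 7.9 0 -40 0; 0 7.9 0 -40 0; 0 0 0 0 0; 0 0 0 0 0; 0 0 35 0 0; 0 0 35 0 0; 0 0 35 0 0; 0 0 33 0 0; 0 0 0 0 0; 0 0 0 0 0; 0 0 0 0 0; 0 0 0 0 0"}}

```text
time_s: 4.92
position: [0.5703, -0.1595, 0.0872]
tcp_rot: [[0.951, 0.004, -0.309], [0.309, -0.002, 0.951], [0.003, -1.0, -0.003]]
force: [1.4, 1.0, 0.2]
opening: 0.007
```

Emit:
{"method": "send_rows", "body": {"moves": "0 0 4 0 0; 0 0 4 0 0; 0 0 3 0 0; 0 0 2 0 0; 0 0 2 0 0; 0 0 2 0 0; 0 0 1 0 0; 0 0 0 0 0; 0 0 0 0 0; 0 0 0 0 0"}}

```text
time_s: 5.75
position: [0.5689, -0.1595, 0.0668]
tcp_rot: [[0.951, 0.0, -0.309], [0.309, -0.0, 0.951], [0.0, -1.0, -0.0]]
force: [-1.1, 0.2, 4.2]
opening: 0.007
```

Emit:
{"method": "send_rows", "body": {"moves": "0 0 0.7 0 0; 0 0 0.5 0 0; 0 0 0 0 0; 0 0 0 0 0; 0 0 0 0 0"}}

```text
time_s: 6.17
position: [0.5689, -0.1595, 0.0664]
tcp_rot: [[0.951, 0.001, -0.309], [0.309, -0.0, 0.951], [0.0, -1.0, -0.001]]
force: [-2.0, 0.3, 9.1]
opening: 0.004
```

The force rose to 9 N with no further travel, so the button is bottomed. Now I lift, turn to the rack's x and go over the tube with the fingers opened.

Emit:
{"method": "send_rows", "body": {"moves": "0 0 -10 0 0; 0 0 -30 0 0; 0 0 -40 0 0; 0 0 -40 0 0; 0 0 -37 0 0; 65 0 0 0 7; 65 0 0 0 7; 65 0 0 0 7; 65 -4.4 0 40.8 0; 65 -4.4 0 40.8 0; 65 -4.4 0 40.8 0; 65 -4.4 0 40.8 0; 65 -4.4 0 40.8 0; 65 -4.4 0 40.8 0; 65 -4.4 0 40.8 0; 65 0 0 0 0; 65 0 0 0 0; 65 0 0 0 0"}}

```text
time_s: 7.67
position: [0.5528, 0.1273, 0.2221]
tcp_rot: [[0.999, -0.001, 0.052], [-0.052, -0.001, 0.999], [-0.001, -1.0, -0.001]]
force: [-0.4, -0.6, -0.0]
opening: 0.739
```

```bash
python3 - <<'E'
from h import *
s=read_state();print(np.round(s["position"],4),np.round(s["tcp_rot"],3).tolist(),s["opening"],s["force"])
c=capture("top")
K=c["mtx"];Z=c["z_map"]
w=capture("wrist")
t=c["image"][160:260,340:480]
for n,p in(("b",(.5685,-.1595)),("c",(.59,-.234))):
  rr,cc=np.mgrid[:400,:640]
  W=(np.stack([(cc-K[0,2])/K[0,0],-(rr-K[1,2])/K[1,1],-np.ones_like(Z)],-1)*Z[...,None])@np.array(c["rotation"]).T+np.array(c["origin"])
  m=np.hypot(W[...,0]-p[0],W[...,1]-p[1])<(.008 if n=="b" else .04)
  print(n,m.sum(),np.median(W[m][:,2]))
# cup: fit circle to rim edge points, dark pixels
g=cv2.cvtColor(c["image"],cv2.COLOR_BGR2GRAY)
m=((g<35)&(W[...,2]>.1)&(np.hypot(W[...,0]-.59,W[...,1]+.234)<.045)).astype(np.uint8)
ct=max(cv2.findContours(m,0,1)[0],key=cv2.contourArea);(u,v),r=cv2.minEnclosingCircle(ct)
print("cup px",u,v,r,world(c,v,u,plane=.131).round(4))
a=cv2.resize(t,(420,300));b=cv2.resize(w["image"],(380,238));o=np.zeros((300,800,3),np.uint8);o[:,:420]=a;o[:238,420:]=b
cv2.imwrite("pics/v4.png",o)
E
```

```text
[0.5528 0.1273 0.2221] [[0.999, -0.001, 0.052], [-0.052, -0.001, 0.999], [-0.001, -1.0, -0.001]] 0.739171411692165 [-0.42033232 -0.5644563  -0.02865081]
b 38 0.07201757802533737
c 1042 0.09757999066697925
cup px 441.08489990234375 189.29244995117188 11.887086868286133 [ 0.5912 -0.2339  0.131 ]
```

View pics/v4.png

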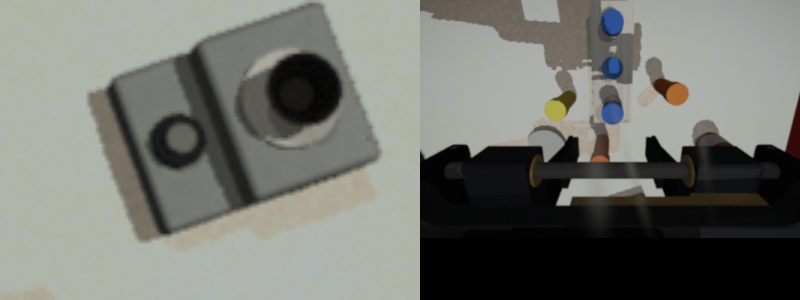

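The button is back up (z = 0.072), and the tall cap sits centred between the fingers (left finger px 575, cap 612, right finger 650). I descend and grip.

Emit:
{"method": "send_rows", "body": {"moves": "65 0 35 0 0; 65 0 35 0 0; 65 0 35 0 0; 65 0 16 0 0; 65 0 10 0 0; 65 0 0 0 0; 65 0 0 0 0; 65 0 0 0 0; 0 0 0 0 0; 0 0 0 0 0; 0 0 0 0 0; 0 0 0 0 0; 0 0 0 0 0; 0 0 0 0 0; 0 0 0 0 0; 0 0 0 0 0"}}

```text
time_s: 9.1
position: [0.5531, 0.1275, 0.0915]
tcp_rot: [[0.999, 0.0, 0.053], [-0.053, 0.0, 0.999], [0.0, -1.0, 0.0]]
force: [-0.2, 0.3, 1.7]
opening: 0.368
```

Emit:
{"method": "send_rows", "body": {"moves": "0 0 -5 0 0; 0 0 -10 0 0; 0 0 -15 0 0; 0 0 -20 0 0; 0 0 -20 0 0; 0 0 -20 0 0; 0 0 -20 0 0; 0 0 -20 0 0; 0 0 -20 0 0; 0 0 -15 0 0; 0 0 0 0 0; 0 0 0 0 0; 0 0 0 0 0"}}

```text
time_s: 10.18
position: [0.5522, 0.1274, 0.2557]
tcp_rot: [[0.999, -0.002, 0.053], [-0.053, -0.0, 0.999], [-0.002, -1.0, -0.0]]
force: [0.0, 0.1, -1.2]
opening: 0.371
```

```bash
python3 - <<'E'
from h import *
s=read_state();print(np.round(s["position"],4),s["opening"],s["force"])
c=capture("scene");w=capture("wrist");
for m in mark_of(c,"tube")[:3]: print("tube foot",m)
o=np.zeros((300,800,3),np.uint8);o[:,:420]=cv2.resize(c["image"][100:330,220:542],(420,300));o[:238,420:]=cv2.resize(w["image"],(380,238))
cv2.imwrite("pics/v5.png",o)
E
```

```text
[0.5522 0.1274 0.2557] 0.3710375515744698 [ 0.01238743  0.10918332 -1.19000956]
tube foot {'pixel': [240.9, 383.1], 'p': 0.86}
tube foot {'pixel': [290.3, 319.4], 'p': 0.75}
tube foot {'pixel': [223.0, 339.4], 'p': 0.68}
```

View pics/v5.png

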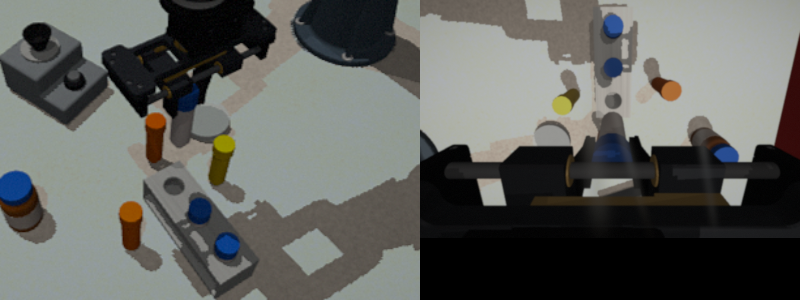

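The tube is held upright in the fingers, its hole in the rack is empty, and the rest has not moved. Now I carry it over the cup.

Emit:
{"method": "send_rows", "body": {"moves": "0 2 0 -12 0; 0 4.4 0 -27 0; 0 4.9 0 -30 0; 0 4.9 0 -30 0; 0 4.9 0 -30 0; 0 4.9 0 -30 0; 0 4.9 0 -30 0; 0 4.9 0 -30 0; 0 4.9 0 -30 0; 0 4.9 0 -30 0; 0 4.9 0 -30 0; 0 4 0 -27 0; 0 3.1 0 -23 0; 0 0 0 0 0; 0 0 0 0 0; 0 0 0 0 0"}}

```text
time_s: 11.67
position: [0.5909, -0.234, 0.2555]
tcp_rot: [[0.999, -0.002, 0.053], [-0.053, 0.002, 0.999], [-0.002, -1.0, 0.001]]
force: [-0.1, 0.8, -0.6]
opening: 0.371
```

```bash
python3 - <<'E'
from h import *
s=read_state();print(np.round(s["position"],4),s["opening"],np.round(s["force"],2))
c=capture("scene")
for m in masks_of(c,"tube")[:4]:print("tube",m["p"],m["bbox"])
for m in mark_of(c,"tube")[:4]:
    r,q=m["pixel"];print(m["p"],r,q)
# tube white pixels in scene above mixer; expected foot projection
K=c["mtx"];R=np.array(c["rotation"]);o=np.array(c["origin"])
def proj(p):
    d=R.T@(np.array(p)-o);return [K[0,2]+K[0,0]*d[0]/-d[2],K[1,2]-K[1,1]*d[1]/-d[2]]
p=np.array(s["position"])
print("expected foot px (col,row)",np.round(proj(p-[0,0,.0855]),1),"cap",np.round(proj(p+[0,0,.019]),1),"seat",np.round(proj([.5912,-.2339,.115]),1))
cv2.imwrite("pics/v6.png",cv2.resize(c["image"][60:210,170:330],(640,600)))
E
```

```text
[ 0.5909 -0.234   0.2555] 0.3706251328400742 [-0.11  0.77 -0.58]
tube 0.9 [309.4, 253.8, 329.2, 293.1]
tube 0.89 [378.9, 205.8, 403.1, 240.8]
tube 0.6 [333.2, 183.9, 349.9, 225.8]
tube 0.56 [237.6, 119.5, 258.8, 140.1]
0.81 287.4 319.8
0.8 222.4 337.8
0.74 109.4 244.5
0.61 239.5 383.4
expected foot px (col,row) [246.  110.8] cap [238.2  71.2] seat [249.5 129. ]
```

View pics/v6.png

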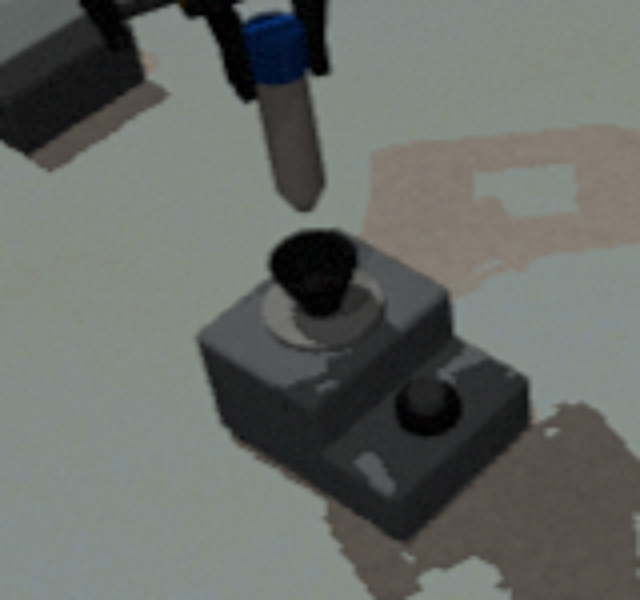

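The foot shows at px (246,111), exactly where predicted, over the cup mouth at (249,126). I lower it into the cup.

Emit:
{"method": "send_rows", "body": {"moves": "0 0 10 0 0; 0 0 15 0 0; 0 0 12 0 0; 0 0 6 0 0; 0 0 4 0 0; 0 0 2 0 0; 0 0 0 0 0; 0 0 0 0 0; 0 0 0 0 0"}}

```text
time_s: 12.57
position: [0.5921, -0.2343, 0.2081]
tcp_rot: [[0.999, 0.001, 0.053], [-0.053, -0.001, 0.999], [0.001, -1.0, -0.001]]
force: [-0.9, 0.3, -0.3]
opening: 0.373
```

Emit:
{"method": "send_rows", "body": {"moves": "0 0 2 0 0; 0 0 2 0 0; 0 0 2 0 0; 0 0 1.5 0 0; 0 0 0 0 0; 0 0 0 0 0; 0 0 0 0 0"}}

```text
time_s: 13.15
position: [0.5917, -0.2341, 0.1998]
tcp_rot: [[0.999, 0.0, 0.053], [-0.053, -0.0, 0.999], [0.0, -1.0, -0.0]]
force: [0.2, -0.4, 0.2]
opening: 0.369
```

Emit:
{"method": "send_rows", "body": {"moves": "0 0 1.5 0 0; 0 0 1.5 0 0; 0 0 1.5 0 0; 0 0 0 0 0; 0 0 0 0 0; 0 0 0 0 0; 0 0 0 0 0"}}

```text
time_s: 13.73
position: [0.5917, -0.2341, 0.1954]
tcp_rot: [[0.999, 0.0, 0.053], [-0.053, -0.0, 0.999], [0.0, -1.0, -0.0]]
force: [0.3, 0.3, 0.1]
opening: 0.368
```

The force stays near zero, so I look before pushing on.

```bash
python3 - <<'E'
from h import *
s=read_state();print(np.round(s["position"],4),np.round(s["force"],2))
c=capture("scene")
K=c["mtx"];R=np.array(c["rotation"]);o=np.array(c["origin"])
def proj(p):
    d=R.T@(np.array(p)-o);return np.round([K[0,2]+K[0,0]*d[0]/-d[2],K[1,2]-K[1,1]*d[1]/-d[2]],1)
p=np.array(s["position"])
print("exp captop",proj(p+[0,0,.0295]),"capbottom",proj(p+[0,0,.0075]),"rimL/near z.131",proj([.5912,-.2339,.131]))
cv2.imwrite("pics/v7.png",cv2.resize(c["image"][70:170,190:310],(720,600)))
for i in range(4):
    c=capture("top");s=read_state();print(np.round(s["force"],2),s["position"][2])
E
```

```text
[ 0.5917 -0.2341  0.1954] [0.3  0.31 0.06]
exp captop [241.7  91.1] capbottom [243.3  99.3] rimL/near z.131 [248.5 123.9]
[ 0.45 -0.14 -0.76] 0.19542958473090055
[ 0.83  0.09 -0.9 ] 0.1954274903495252
[-0.47 -0.02 -0.25] 0.19542605568769003
[-0.24 -0.77  0.41] 0.19539204862773607
```

View pics/v7.png

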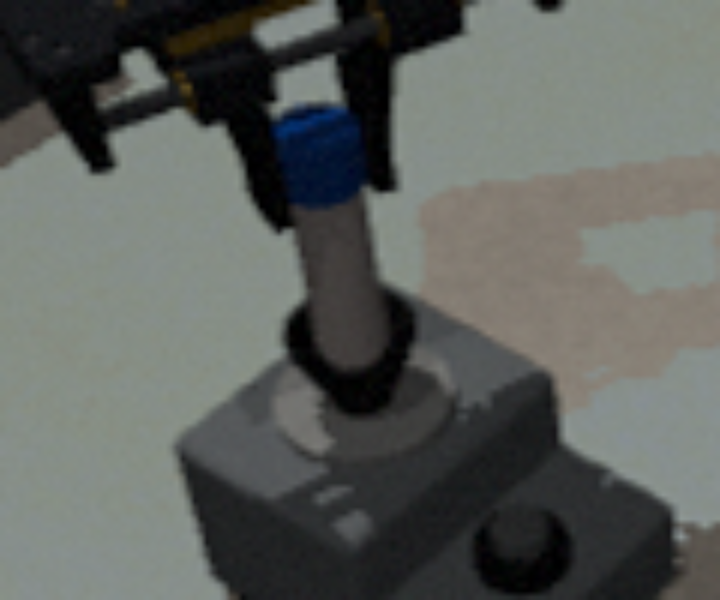

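```bash
python3 - <<'E'
from h import *
c=capture("scene");K=c["mtx"];Z=c["z_map"];rr,cc=np.mgrid[:400,:640]
W=(np.stack([(cc-K[0,2])/K[0,0],-(rr-K[1,2])/K[1,1],-np.ones_like(Z)],-1)*Z[...,None])@np.array(c["rotation"]).T+np.array(c["origin"])
h=cv2.cvtColor(c["image"],cv2.COLOR_BGR2HSV)
near=(np.hypot(W[...,0]-.5917,W[...,1]+.234)<.035)&(Z>0)
b=near&(h[...,0]>100)&(h[...,0]<130)&(h[...,1]>120)
p=W[b];print("cap z",np.percentile(p[:,2],[0,5,50,90,97,100]).round(4))
top=p[p[:,2]>np.percentile(p[:,2],97)-.002];print(len(top),top.mean(0).round(4))
d=near&(h[...,2]<35)&(W[...,2]<.16)&(W[...,2]>.1)
print("rim z",np.percentile(W[d][:,2],[50,90,95,100]).round(4),d.sum())
body=near&~b&(W[...,2]>.135)&(W[...,2]<.19)&(h[...,2]>60)
q=W[body]
for lo in(.135,.145,.155,.165,.175):
    k=q[(q[:,2]>lo)&(q[:,2]<lo+.01)]
    if len(k):print(lo,len(k),k.mean(0).round(4))
E
```

```text
cap z [0.1005 0.2038 0.225  0.4174 0.4307 0.4371]
20 [ 0.6025 -0.2059  0.4321]
rim z [0.1244 0.1306 0.1314 0.1403] 169
0.135 22 [ 0.5995 -0.2249  0.1397]
0.145 30 [ 0.5974 -0.2248  0.1498]
0.155 28 [ 0.5967 -0.2243  0.1598]
0.165 28 [ 0.5942 -0.2233  0.1701]
0.175 23 [ 0.5943 -0.2227  0.1802]
```

The cup rim still measures z ≈ 0.131, so the cup is up and unloaded. I go on in small steps and watch the force.

Emit:
{"method": "send_rows", "body": {"moves": "0 0 1 0 0; 0 0 1 0 0; 0 0 0 0 0; 0 0 0 0 0; 0 0 0 0 0"}}

```text
time_s: 14.45
position: [0.5916, -0.2341, 0.1933]
tcp_rot: [[0.999, -0.0, 0.053], [-0.053, 0.0, 0.999], [-0.0, -1.0, 0.0]]
force: [-0.2, -0.0, -1.3]
opening: 0.37
```

```bash
python3 - <<'E'
from h import *
F=[]
for i in range(5):
    c=capture("scene");s=read_state();F.append(s["force"])
print(np.mean(F,0).round(2),s["position"],np.round(s["moment"],3),s["opening"])
K=c["mtx"];Z=c["z_map"];rr,cc=np.mgrid[:400,:640]
h=cv2.cvtColor(c["image"],cv2.COLOR_BGR2HSV)
W=(np.stack([(cc-K[0,2])/K[0,0],-(rr-K[1,2])/K[1,1],-np.ones_like(Z)],-1)*Z[...,None])@np.array(c["rotation"]).T+np.array(c["origin"])
for r in range(84,142,2):
    print(r,[f"{q}:{h[r,q,0]},{h[r,q,2]},{W[r,q,2]*1000:.0f}" for q in (241,245,249)])
E
```

```text
[ 0.09 -0.03 -0.86] [ 0.59164745 -0.23411281  0.19335732] [-0.068  0.056 -0.023] 0.37107727606272606
84 ['241:64,141,0', '245:75,143,0', '249:126,13,241']
86 ['241:64,144,1', '245:69,146,-0', '249:0,0,235']
88 ['241:108,67,223', '245:111,65,222', '249:0,0,225']
90 ['241:108,102,222', '245:107,94,222', '249:109,33,222']
92 ['241:109,65,222', '245:107,45,223', '249:108,61,224']
94 ['241:107,68,224', '245:110,67,222', '249:112,40,221']
96 ['241:110,50,222', '245:110,53,221', '249:110,37,218']
98 ['241:110,47,220', '245:106,47,219', '249:114,38,212']
100 ['241:109,49,215', '245:108,51,211', '249:111,37,208']
102 ['241:108,45,210', '245:110,51,207', '249:112,36,204']
104 ['241:109,45,203', '245:110,47,202', '249:0,51,194']
106 ['241:18,57,195', '245:13,60,195', '249:165,49,192']
108 ['241:25,57,189', '245:30,59,189', '249:6,55,185']
110 ['241:8,57,183', '245:0,58,185', '249:30,59,180']
112 ['241:4,58,175', '245:13,59,177', '249:0,61,175']
114 ['241:12,53,170', '245:10,64,173', '249:5,62,171']
116 ['241:24,48,164', '245:13,68,168', '249:12,62,162']
118 ['241:20,76,155', '245:10,65,160', '249:6,61,159']
120 ['241:10,39,132', '245:20,66,154', '249:6,63,154']
122 ['241:120,29,127', '245:4,68,150', '249:174,66,147']
124 ['241:150,16,124', '245:4,67,142', '249:15,61,142']
126 ['241:60,9,121', '245:5,66,138', '249:9,63,137']
128 ['241:75,2,120', '245:15,66,129', '249:6,62,131']
130 ['241:0,0,129', '245:12,57,118', '249:17,69,125']
132 ['241:120,29,93', '245:90,10,130', '249:48,14,132']
134 ['241:40,108,94', '245:165,2,118', '249:113,4,120']
136 ['241:42,112,96', '245:10,21,97', '249:8,9,111']
138 ['241:15,119,92', '245:42,56,95', '249:0,0,98']
140 ['241:15,111,93', '245:45,66,95', '249:30,62,90']
```

Emit:
{"method": "send_rows", "body": {"moves": "0 0 1 0 0; 0 0 1 0 0; 0 0 0 0 0; 0 0 0 0 0; 0 0 0 0 0; 0 0 0 0 0"}}

```text
time_s: 15.2
position: [0.5917, -0.2341, 0.1914]
tcp_rot: [[0.999, 0.0, 0.053], [-0.053, -0.0, 0.999], [0.0, -1.0, -0.0]]
force: [0.1, -0.3, -0.5]
opening: 0.367
```

```bash
cat > f.py <<'E'
from h import *
F=[];M=[];ca=[];ri=[]
for i in range(4):
    c=capture("scene");s=read_state();F.append(s["force"]);M.append(s["moment"])
    K=c["mtx"];Z=c["z_map"];rr,cc=np.mgrid[:400,:640]
    h=cv2.cvtColor(c["image"],cv2.COLOR_BGR2HSV)
    W=(np.stack([(cc-K[0,2])/K[0,0],-(rr-K[1,2])/K[1,1],-np.ones_like(Z)],-1)*Z[...,None])@np.array(c["rotation"]).T+np.array(c["origin"])
    # cap top: blue, near; rim: dark pixels near tube at radius 22-30 mm from cup axis
    rad=np.hypot(W[...,0]-.5912,W[...,1]+.2339)
    b=(rad<.02)&(h[...,0]>100)&(h[...,0]<120)&(h[...,2]>30)&(W[...,2]>.19)&(W[...,2]<.24);ca.append(np.percentile(W[b][:,2],85))
    k=(rad>.021)&(rad<.03)&(W[...,2]>.105)&(W[...,2]<.145)&(h[...,2]<40);ri.append(np.percentile(W[k][:,2],[70,85,95]))
print("F",np.mean(F,0).round(2),"M",np.mean(M,0).round(3),"z",s["position"][2],"cap",np.mean(ca).round(4),"rim",np.mean(ri,0).round(4),k.sum())
print(np.round(s["tau"],2),np.round(s["joint_positions"],2))
E
python3 f.py
```

```text
F [-0.26  0.57 -0.51] M [-0.082  0.07   0.024] z 0.19136974357183298 cap 0.2206 rim [0.1296 0.1304 0.1312] 98
[-0.000e+00 -4.575e+01 -1.709e+01  4.000e-02  7.000e-02 -0.000e+00] [-31.63  33.06  82.16  -0.    64.77 -28.61]
```

```bash
python3 - <<'E'
from h import *
c=capture("scene");a=cv2.imread("pics/scene0.png")
f=lambda i:cv2.resize(i[105:150,222:277],(400,327),interpolation=cv2.INTER_CUBIC)
cv2.imwrite("pics/v8.png",np.clip(np.hstack([f(a),f(c["image"])]).astype(float)*1.5,0,255).astype(np.uint8))
E
```

```text
(no output)
```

View pics/v8.png

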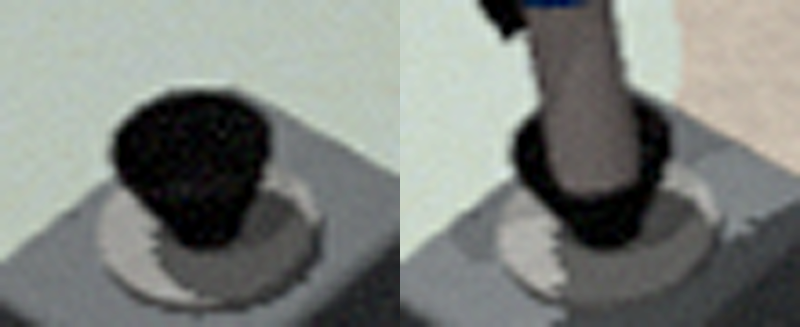

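The cup has not sunk: its rim is in the same place in both halves (left unloaded, right now), and the tube stands inside it, centred. With no force either, the foot has simply not reached the floor. I go on.

Emit:
{"method": "send_rows", "body": {"moves": "0 0 1 0 0; 0 0 1 0 0; 0 0 1 0 0; 0 0 0 0 0; 0 0 0 0 0; 0 0 0 0 0"}}

```text
time_s: 15.95
position: [0.5916, -0.2341, 0.1883]
tcp_rot: [[0.999, -0.0, 0.053], [-0.053, 0.0, 0.999], [-0.0, -1.0, 0.0]]
force: [-0.3, -0.3, 0.0]
opening: 0.37
```

```bash
python3 f.py
```

```text
F [-0.26 -0.01 -0.34] M [-0.118  0.061  0.01 ] z 0.18841830464691878 cap 0.2175 rim [0.1295 0.1305 0.1313] 98
[-0.000e+00 -4.579e+01 -1.699e+01  4.000e-02  7.000e-02 -0.000e+00] [-31.63  33.26  82.32  -0.    64.42 -28.61]
```

```bash
python3 - <<'E'
from h import *
s=read_state();c=capture("scene");K=c["mtx"];R=np.array(c["rotation"]);o=np.array(c["origin"])
Z=c["z_map"];rr,cc=np.mgrid[:400,:640]
W=(np.stack([(cc-K[0,2])/K[0,0],-(rr-K[1,2])/K[1,1],-np.ones_like(Z)],-1)*Z[...,None])@R.T+o
def proj(p):
    d=R.T@(np.array(p)-o);return np.array([K[0,2]+K[0,0]*d[0]/-d[2],K[1,2]-K[1,1]*d[1]/-d[2]])
p=np.array(s["position"])
rad=np.hypot(W[...,0]-p[0],W[...,1]-p[1])
body=(rad<.024)&(W[...,2]>.122)&(W[...,2]<.196)&(c["image"].max(-1)>42)&(Z>0)
from scipy.optimize import least_squares
q=W[body]
def res(v):
    a=np.array([v[0],v[1],.16]);d=np.array([v[2],v[3],1]);d/=np.linalg.norm(d);e=q-a
    return np.linalg.norm(e-np.outer(e@d,d),axis=1)-.0145
f=least_squares(res,[p[0],p[1],0,0],loss="soft_l1",f_scale=.001)
print(len(q),f.x.round(4),"rms",np.sqrt(np.mean(res(f.x)**2)).round(4),"foot xy",(f.x[:2]+f.x[2:]*(p[2]-.0855-.16)).round(4))
for z in(.13,.14,.15,.16,.17,.18):
    u,v=proj([p[0],p[1],z]);r=int(round(v));cs=np.where(body[r])[0];print(z,round(u,1),r,(cs.min()+cs.max())/2,cs.max()-cs.min()+1)
E
```

```text
297 [ 0.5909 -0.2348 -0.0149  0.0013] rms 0.0012 foot xy [ 0.5918 -0.2349]
0.13 248.3 124 247.5 12
0.14 247.6 121 247.5 12
0.15 247.0 118 246.5 12
0.16 246.3 114 246.5 12
0.17 245.6 111 246.0 13
0.18 245.0 107 245.5 12
```

The tube is upright (0.9°) and centred at (0.592, -0.235), still without load. I continue down in small steps.

Emit:
{"method": "send_rows", "body": {"moves": "0 0 1 0 0; 0 0 1 0 0; 0 0 0 0 0; 0 0 0 0 0; 0 0 0 0 0"}}

```text
time_s: 16.62
position: [0.5918, -0.2342, 0.1866]
tcp_rot: [[0.999, 0.0, 0.053], [-0.053, -0.0, 0.999], [0.0, -1.0, -0.0]]
force: [0.8, -0.3, 1.3]
opening: 0.374
```

Emit:
{"method": "send_rows", "body": {"moves": "0 0 1 0 0; 0 0 1 0 0; 0 0 0 0 0; 0 0 0 0 0; 0 0 0 0 0"}}

```text
time_s: 17.03
position: [0.5918, -0.2342, 0.1846]
tcp_rot: [[0.999, 0.0, 0.053], [-0.053, -0.0, 0.999], [0.0, -1.0, -0.0]]
force: [-1.0, -0.6, 3.5]
opening: 0.363
```

```bash
python3 f.py
```

```text
F [ 0.14 -0.23  3.65] M [-0.064  0.179  0.004] z 0.18454563698124524 cap 0.2138 rim [0.1277 0.1285 0.1293] 102
[ 5.000e-02 -4.343e+01 -1.585e+01  9.000e-02 -4.000e-02  0.000e+00] [-31.63  33.51  82.52   0.    63.94 -28.61]
```

Contact has come now: 3.7 N with the rim 2 mm down, but about 13 mm lower than nominal. That needs explaining, because the judged foot-to-seat distance is limited. I lift off, step aside, and measure the tube's length and the cup floor.

Emit:
{"method": "send_rows", "body": {"moves": "0 0 -10 0 0; 0 0 -20 0 0; 0 0 -30 0 0; 0 0 -20 0 0; 0 0 0 30 0; 0 0 0 30 0; 0 0 0 30 0; 0 0 0 30 0; 0 0 0 30 0; 0 0 0 0 0; 0 0 0 0 0; 0 0 0 0 0"}}

```text
time_s: 18.23
position: [0.5995, -0.0846, 0.2643]
tcp_rot: [[0.999, -0.0, 0.052], [-0.052, -0.001, 0.999], [-0.0, -1.0, -0.001]]
force: [0.7, -0.5, -0.6]
opening: 0.368
```

```bash
python3 - <<'E'
from h import *
s=read_state();p=np.array(s["position"]);print(p.round(4),np.round(s["force"],2))
for n in("scene","top"):
    c=capture(n);K=c["mtx"];Z=c["z_map"];rr,cc=np.mgrid[:400,:640]
    W=(np.stack([(cc-K[0,2])/K[0,0],-(rr-K[1,2])/K[1,1],-np.ones_like(Z)],-1)*Z[...,None])@np.array(c["rotation"]).T+np.array(c["origin"])
    if n=="scene":
        m=(np.hypot(W[...,0]-p[0],W[...,1]-p[1])<.018)&(W[...,2]<p[2]+.03)&(W[...,2]>.09)
        h=cv2.cvtColor(c["image"],cv2.COLOR_BGR2HSV)
        for r in np.unique(np.where(m)[0]):
            k=np.where(m[r])[0]; print(r,len(k),k.min(),k.max(),(W[r,k,2].min()*1000).round(),(np.median(W[r,k,2])*1000).round(),h[r,k[len(k)//2]])
        cv2.imwrite("pics/v9.png",cv2.resize(c["image"][60:180,200:340],(700,600),interpolation=cv2.INTER_CUBIC))
    for ring in((0,.006),(.006,.012),(.012,.015),(.015,.019),(.019,.023),(.023,.027)):
        rad=np.hypot(W[...,0]-.5912,W[...,1]+.2339);k=(rad>=ring[0])&(rad<ring[1])&(Z>0)
        if k.sum():print(n,ring,k.sum(),(np.percentile(W[k][:,2],[5,25,50,75,95])*1000).round(1))
E
```

```text
[ 0.5995 -0.0846  0.2643] [ 0.68 -0.51 -0.58]
99 1 271 271 294.0 294.0 [100  38 100]
100 10 268 277 292.0 293.0 [110  98  70]
101 14 264 278 291.0 293.0 [107 255  72]
102 15 264 279 291.0 293.0 [108 234 108]
103 15 264 279 292.0 293.0 [108 231  96]
104 15 264 279 291.0 293.0 [109 235  63]
105 16 264 279 291.0 293.0 [109 216  52]
106 17 264 280 287.0 292.0 [111 242  60]
107 16 265 280 286.0 292.0 [109 227  73]
108 15 265 280 283.0 292.0 [106 251  61]
109 17 264 280 283.0 292.0 [109 235  51]
110 17 264 280 279.0 292.0 [111 188  57]
111 16 265 280 278.0 291.0 [112 234  48]
112 15 265 280 277.0 289.0 [107 234  49]
113 16 265 280 275.0 285.0 [110 249  45]
114 16 265 280 273.0 284.0 [110 239  48]
115 15 265 279 275.0 282.0 [112 206  47]
116 14 265 279 273.0 279.0 [108 227  46]
117 13 266 279 267.0 277.0 [114 220  44]
118 14 266 279 263.0 274.0 [110 238  46]
119 14 266 279 261.0 272.0 [111 255  45]
120 14 266 279 260.0 268.0 [144  25  51]
121 14 266 279 258.0 265.0 [ 5 25 62]
122 14 267 280 250.0 262.0 [ 6 21 62]
123 14 267 280 251.0 260.0 [20 26 58]
124 15 266 280 248.0 258.0 [ 6 21 62]
12
[... 704 characters left out ...]
0 207.0 [ 0 23 67]
144 14 269 282 196.0 205.0 [13 28 64]
145 13 269 281 197.0 203.0 [12 19 66]
146 12 269 281 195.0 199.0 [13 26 68]
147 11 270 280 194.0 197.0 [ 9 26 68]
148 9 271 279 189.0 193.0 [12 19 66]
149 7 273 279 183.0 190.0 [24 21 62]
150 5 274 278 181.0 184.0 [12 22 57]
151 2 275 276 178.0 179.0 [10 17 44]
scene (0, 0.006) 5 [107.4 107.9 108.4 109.3 110.2]
scene (0.006, 0.012) 31 [ 93.1  96.3 106.8 107.9 109.3]
scene (0.012, 0.015) 47 [ 93.1  94.6 100.6 108.5 113.3]
scene (0.015, 0.019) 114 [ 93.   95.4 111.9 116.  121. ]
scene (0.019, 0.023) 167 [ 92.8  96.4 120.5 125.5 129.3]
scene (0.023, 0.027) 151 [ 92.7  94.4 126.9 129.9 131. ]
top (0.023, 0.027) 3 [92.3 92.8 93.5 94.7 95.7]
```

View pics/v9.png

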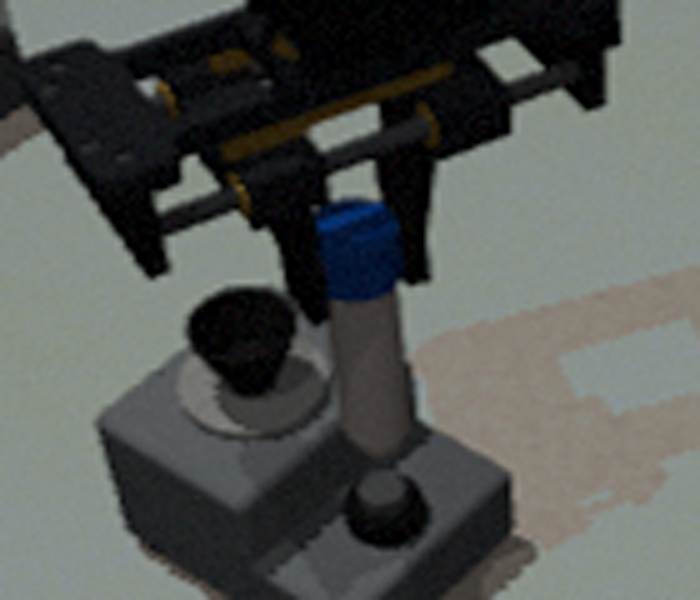

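The tube measures 115 mm (cap 0.293, tip 0.178), so the length is right. The cup floor reads about 0.108 in depth, lower than stated. To tell a flat floor from a cone wedged in the walls, I press again with a 5 mm sideways offset and compare the contact height.

Emit:
{"method": "send_rows", "body": {"moves": "0 0.9 0 -29.9 0; 0 0.9 0 -29.9 0; 0 0.9 0 -29.9 0; 0 0.9 0 -29.9 0; 0 0.9 0 -29.9 0; 0 0 0 0 0; 0 0 20 0 0; 0 0 20 0 0; 0 0 14 0 0; 0 0 5 0 0; 0 0 3 0 0; 0 0 2 0 0; 0 0 0 0 0; 0 0 0 0 0; 0 0 0 0 0"}}

```text
time_s: 19.58
position: [0.5967, -0.2341, 0.2014]
tcp_rot: [[0.999, 0.002, 0.053], [-0.053, -0.001, 0.999], [0.002, -1.0, -0.001]]
force: [-0.3, -0.2, -1.5]
opening: 0.366
```

Emit:
{"method": "send_rows", "body": {"moves": "0 0 2 0 0; 0 0 2 0 0; 0 0 0 0 0; 0 0 0 0 0; 0 0 0 0 0"}}

```text
time_s: 20.0
position: [0.5961, -0.2338, 0.1963]
tcp_rot: [[0.999, -0.0, 0.053], [-0.053, 0.0, 0.999], [-0.0, -1.0, 0.0]]
force: [-0.1, -0.6, 1.0]
opening: 0.37
```

```bash
python3 f.py
```

```text
F [-0.07  0.15 -0.81] M [-0.094  0.054  0.018] z 0.1963825581915153 cap 0.2254 rim [0.1297 0.1306 0.1314] 91
[  0.   -45.98 -17.32   0.05   0.07   0.  ] [-31.4   33.05  81.25  -0.    65.69 -28.38]
```

Emit:
{"method": "send_rows", "body": {"moves": "0 0 1.5 0 0; 0 0 1.5 0 0; 0 0 0 0 0; 0 0 0 0 0; 0 0 0 0 0"}}

```text
time_s: 20.62
position: [0.5961, -0.2339, 0.1933]
tcp_rot: [[0.999, -0.0, 0.053], [-0.053, 0.0, 0.999], [-0.0, -1.0, 0.0]]
force: [0.0, 0.8, 0.0]
opening: 0.366
```

Emit:
{"method": "send_rows", "body": {"moves": "0 0 1 0 0; 0 0 1 0 0; 0 0 0 0 0; 0 0 0 0 0; 0 0 0 0 0"}}

```text
time_s: 21.03
position: [0.5961, -0.2338, 0.1913]
tcp_rot: [[0.999, -0.0, 0.053], [-0.053, -0.0, 0.999], [-0.0, -1.0, -0.0]]
force: [0.4, 0.1, 0.2]
opening: 0.366
```

```bash
python3 f.py
```

```text
F [ 0.04  0.1  -0.73] M [-0.109  0.047 -0.012] z 0.1914071745114803 cap 0.2206 rim [0.1294 0.13   0.1311] 95
[ -0.   -46.06 -17.17   0.05   0.07   0.  ] [-31.4   33.37  81.53  -0.    65.1  -28.38]
```

Emit:
{"method": "send_rows", "body": {"moves": "0 0 1 0 0; 0 0 1 0 0; 0 0 0 0 0; 0 0 0 0 0; 0 0 0 0 0"}}

```text
time_s: 21.65
position: [0.5959, -0.2338, 0.1892]
tcp_rot: [[0.999, -0.001, 0.053], [-0.053, 0.0, 0.999], [-0.001, -1.0, 0.0]]
force: [-0.6, -0.1, 0.3]
opening: 0.366
```

Emit:
{"method": "send_rows", "body": {"moves": "0 0 1 0 0; 0 0 1 0 0; 0 0 0 0 0; 0 0 0 0 0; 0 0 0 0 0"}}

```text
time_s: 22.07
position: [0.5959, -0.2338, 0.1875]
tcp_rot: [[0.999, -0.001, 0.053], [-0.053, -0.0, 0.999], [-0.001, -1.0, -0.0]]
force: [-2.5, 0.0, 2.7]
opening: 0.367
```

```bash
python3 f.py
```

```text
F [-2.53 -0.08  2.54] M [-0.11   0.625  0.023] z 0.1873674797886778 cap 0.2166 rim [0.1289 0.1298 0.1306] 90
[  0.62 -44.54 -17.47   0.49  -0.7   -0.  ] [-3.140e+01  3.363e+01  8.175e+01 -2.000e-02  6.465e+01 -2.838e+01]
```

Contact at the 5 mm offset comes only 2 mm higher and with side force, so the walls taper and the foot settles deep in the centre. Centred, the foot would be about 14 mm below the stated seat point, very near the 15 mm limit. A modest offset of about 7 mm should hold the foot higher and stay well inside both limits, so I try that and check the side force and tilt.

Emit:
{"method": "send_rows", "body": {"moves": "0 0 -6 0 0; 0 0 -6 0 0; 0 2.3 0 0 0; 0 0 0 0 0; 0 0 4 0 0; 0 0 2 0 0; 0 0 1 0 0; 0 0 0 0 0; 0 0 0 0 0; 0 0 0 0 0"}}

```text
time_s: 23.1
position: [0.5978, -0.2339, 0.1922]
tcp_rot: [[0.999, -0.002, 0.053], [-0.053, 0.0, 0.999], [-0.002, -1.0, 0.0]]
force: [-1.8, 0.1, 1.5]
opening: 0.369
```

Emit:
{"method": "send_rows", "body": {"moves": "0 0 1 0 0; 0 0 1 0 0; 0 0 0 0 0; 0 0 0 0 0; 0 0 0 0 0"}}

```text
time_s: 23.52
position: [0.598, -0.2339, 0.1903]
tcp_rot: [[0.999, -0.001, 0.053], [-0.053, 0.0, 0.999], [-0.001, -1.0, 0.0]]
force: [-3.9, 0.3, 3.2]
opening: 0.367
```

```bash
python3 f.py
```

```text
F [-4.6   0.01  3.36] M [-0.082  1.078 -0.022] z 0.1903009429976545 cap 0.2195 rim [0.1279 0.1287 0.1299] 94
[  0.97 -44.34 -18.38   0.77  -1.3    0.  ] [-3.130e+01  3.360e+01  8.126e+01 -2.000e-02  6.519e+01 -2.828e+01]
```

```bash
cat > t.py <<'E'
from h import *
from scipy.optimize import least_squares
s=read_state();p=np.array(s["position"]);V=[]
for i in range(3):
    c=capture("scene");K=c["mtx"];Z=c["z_map"];rr,cc=np.mgrid[:400,:640]
    W=(np.stack([(cc-K[0,2])/K[0,0],-(rr-K[1,2])/K[1,1],-np.ones_like(Z)],-1)*Z[...,None])@np.array(c["rotation"]).T+np.array(c["origin"])
    b=(np.hypot(W[...,0]-p[0],W[...,1]-p[1])<.026)&(W[...,2]>.132)&(W[...,2]<.196)&(c["image"].max(-1)>42)&(Z>0);q=W[b]
    def res(v):
        a=np.array([v[0],v[1],.16]);d=np.array([v[2],v[3],1]);d/=np.linalg.norm(d);e=q-a
        return np.linalg.norm(e-np.outer(e@d,d),axis=1)-.0145
    V.append(least_squares(res,[p[0],p[1],0,0],loss="soft_l1",f_scale=.001).x)
v=np.mean(V,0);print(v.round(4),"tilt deg",np.degrees(v[2:]).round(2),"foot",(v[:2]+v[2:]*(p[2]-.0855-.16)).round(4))
E
python3 t.py
```

```text
[ 0.5968 -0.2348  0.0074  0.0041] tilt deg [0.42 0.24] foot [ 0.5964 -0.2351]
```

Emit:
{"method": "send_rows", "body": {"moves": "0 0 1 0 0; 0 0 1 0 0; 0 0 0 0 0; 0 0 0 0 0; 0 0 0 0 0"}}

```text
time_s: 24.28
position: [0.5982, -0.234, 0.1885]
tcp_rot: [[0.999, -0.001, 0.053], [-0.053, 0.0, 0.999], [-0.001, -1.0, -0.0]]
force: [-5.2, -1.1, 3.9]
opening: 0.374
```

```bash
python3 f.py; python3 t.py
```

```text
F [-5.39  0.12  5.07] M [-0.052  1.307  0.006] z 0.18843476019959451 cap 0.2177 rim [0.1258 0.1268 0.1277] 93
[  1.12 -43.58 -18.38   0.89  -1.59   0.  ] [-3.130e+01  3.372e+01  8.136e+01 -2.000e-02  6.495e+01 -2.828e+01]
[ 0.5969 -0.2347  0.0017  0.0026] tilt deg [0.1  0.15] foot [ 0.5968 -0.2349]
```

Tilt is under 0.5° and the cup is about 4 mm down. I press 1.8 mm more to reach halfway.

Emit:
{"method": "send_rows", "body": {"moves": "0 0 1 0 0; 0 0 0.8 0 0; 0 0 0 0 0; 0 0 0 0 0; 0 0 0 0 0; 0 0 0 0 0; 0 0 0 0 0; 0 0 0 0 0"}}

```text
time_s: 25.3
position: [0.5983, -0.234, 0.187]
tcp_rot: [[0.999, -0.0, 0.053], [-0.053, -0.0, 0.999], [-0.0, -1.0, -0.0]]
force: [-6.2, 0.5, 5.9]
opening: 0.366
```

```bash
python3 f.py; python3 t.py; python3 - <<'E'
from h import *
c=capture("scene");cv2.imwrite("pics/v10.png",cv2.resize(c["image"][70:330,200:460],(600,600)))
E
```

```text
F [-5.42  0.56  5.95] M [-0.03   1.344  0.009] z 0.18698340877685107 cap 0.2163 rim [0.1243 0.1254 0.1262] 102
[  1.15 -42.91 -18.17   0.92  -1.69   0.  ] [-3.130e+01  3.381e+01  8.144e+01 -2.000e-02  6.476e+01 -2.828e+01]
[ 0.597  -0.2349  0.0144  0.0114] tilt deg [0.83 0.65] foot [ 0.5961 -0.2355]
```

View pics/v10.png

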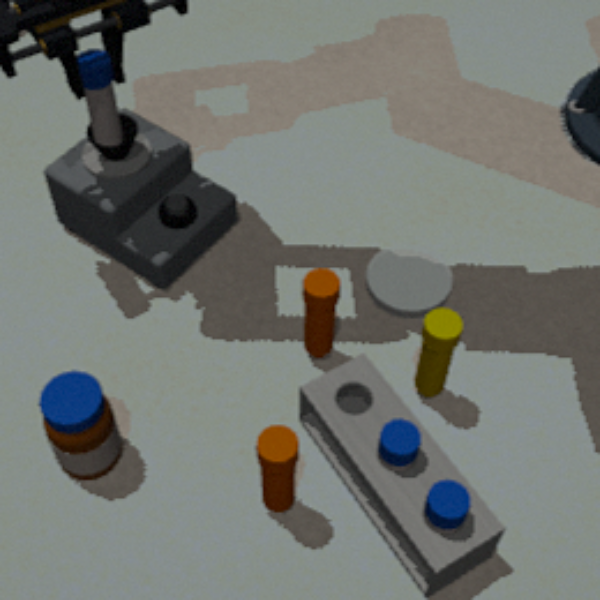

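The view shows the tube upright in the sunk cup at (105,110), with the short tubes, jar and dish untouched. The cup is about 5.2 mm down by both force and rim height, tilt is under 1.5°, and the pose is steady. I hand in.

```bash
python3 -c "
from rig import *
print(hand_in())"
```

```text
the job is handed in; nothing more can be done
None
```

I pressed the start button and let it come back up. I then lifted the tall tube out of the rack and stood it in the mixer's cup. I handed in at about 26 s, with the tube still gripped and the cup pressed; no verdict is reported.

**Button:** it bottomed at about 9 N, a little over the suggested 6 to 7 N. Its top measured 72 mm again afterwards.

**Last checks:**
- The cup is about 5.2 mm down, by both the force (about 6.6 N) and the rim height.
- The tube tilts about 1°, and the pose was steady.
- In the last picture the short tubes, jar and dish stand where they were.

**What disagreed:** the tube met the cup floor about 14 mm lower than the stated 115 mm. Resting centred, the foot would have been very close to the 15 mm limit on its distance from the seat point.

I therefore pressed it against the sloping wall, roughly 5–7 mm off centre. The foot is then an estimated 10 to 11 mm from the seat point, inside both the 12 mm and 15 mm limits. This leaves a steady side force of about 5.5 N on the tube. I could not confirm where the seat point really lies.

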